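# Set the selector of a valve body with the square key

## Robot

A 6-joint arm with a two-finger parallel gripper is mounted at the origin on the work surface. World frame = base frame: x ahead of the robot, y to its left, z up, the work surface at z = 0. Lengths are in m, angles in rad, forces in N, time in s.
With the tool pointing down it reaches from about 0.3 to 0.875 m from the base axis. Payload 6.4 kg.
Tool frame: the origin (TCP) lies at the very end of the fingers, on their centre line; the grasp point (between the pads) lies 19 mm behind it; z points along the fingers, y is the line along which they close (so a half turn about z gives the same grasp; the last joint's range is limited). The gripper opens to 85 mm and grips with 20 to 120 N. Pads are 22 mm wide; open, the fingers measure 114 mm over their backs; the gripper's body (76 mm by 85 mm) begins 54 mm behind the grasp point. The pads swing forward as they close: fully open they stand 13 mm farther back than shut.
Start: joints at [1.094, 0.181, 1.607, -0, 1.354, -0.206], TCP at [0.154, 0.554, 0.231] pointing down, gripper open.
Joint ranges: [-2.99, 2.99], [-0.89, 2.07], [0.3, 2.58], [-1.14, 4.28], [0, 2.63], [-3.12, 3.12]. Speed limits (rad/s): [2.57, 2.57, 3.01, 3.14, 3.14, 3.14].

## Interface

Orientations are given as a unit quaternion [w, x, y, z].
In Python, from bench import ctrl gives the robot as it stands.
- The arm moves only by the shell command python3 jog.py, which reads ROWS from standard input. ROWS is a JSON list of rows, 1 to 10 of them, each of 7 numbers: dx, dy, dz in m, then a rotation vector rx, ry, rz in rad, then the opening from 0.0 (shut) to 1.0 (fully open); each row is the pose to reach, as a shift and turn from the pose commanded when the command began, along the tool's axes at that moment; what a row does not reach only later rows make up. A row lasts 1/8 s, in which the tool goes at most 0.0625 m and 0.188 rad, less where a joint would pass 70% of its speed; a pose out of reach is approached as far as the arm can. The fingers move at their own pace and stop on an object; the grip force is fixed at half the most. Time passes only in rows, so rows that do not move let the fingers close. It prints the time, the measured TCP pose, the force, the opening and the grip force at its end. Input that does not fit is refused with a message, and nothing moves.
- ctrl.get_obs(): the state, without advancing time (a new reading comes with each control period).
- ctrl.camera(name): name is "side" or "top"; returns the picture (384x512x3 uint8, blue, green, red); there is no depth.
- ctrl.camera_params(name): a dict with "fovy" (degrees; the focal length in pixels is half the picture's height over the tangent of half this angle, whatever the lens; pixels are square), "cx", "cy" (the principal point, pixels), "view" (4x4, takes a point from world to camera coordinates). Camera axes: x right, y up, looking along -z (the intrinsics and any distortion apply to the point x, -y, -z); pixel columns grow to the right and rows downward; lengths in m; the calibration is good to about 2 mm. A picture is of the moment at which its call begins. camera_params takes no time and is no camera call.
- ctrl.hand_in(): hands the job in; it is judged then, once.
The state is a dict: "time_s": time; "q": joint angles; "dq": joint speeds; "joint_efforts": joint torques, N m; "eef_pos": TCP position; "eef_rot": TCP orientation; "wrist_force": force on the tool from outside, world axes, zero at the start; "torque": the same for the moment, N m; "opening": opening from 0.0 (shut) to 1.0 (fully open); "grasp_force": force on a finger pad.
Only numpy, scipy, OpenCV 4.12 (cv2) and the standard library are available. Lean on these libraries where they do the work, as an engineer would, in place of code of your own. Each camera call takes 0.05 s, during which the arm holds its last target. There are 200 camera calls.

## Task

Take the thick T-bar key with the square shank out of the wooden key rack and put it fully into the square socket of the selector on the aluminium valve body. Then turn it clockwise, seen from above, until the selector's pointer reaches its brass stop pin, and leave the key standing in the socket.

Things in the scene. Friction and masses are not known exactly. Their poses are not given: they have to be found in the camera images.
- square_key: Loose steel T-key, 0.3 kg, upright in a rack well. Square shank 20 x 20 mm, 80 mm long, lowest 5 mm stepped in to 15 x 15; on it, centred, a dark bar handle 70 (key's x) x 22 (y) x 26 mm tall, 80 to 106 mm above the foot. Origin: centre of the foot's underside; z up the shank; shank sides face x and y. At first the foot is 10 mm above the bench, bar centre 103 mm; lift it straight out.
- rack: Fixed wooden block 70 (x) x 250 (y) x 40 mm tall; origin under its centre, z up. Three equal square wells 24 mm wide, 30 mm deep, in a row along y, 85 mm apart, hold three upright keys in any order, bars along the row: the square key, a slim round-rod T-key and a round key with a disc head; none reaches over 120 mm above the bench.
- socket (a point): Mouth centre of the square socket, 50 mm above the bench, in the steel round rotor (66 mm across) amid a ribbed aluminium valve body 170 x 220 x 46 mm, fixed. Socket 23 x 23 mm, 28 mm deep, with a 4 mm 45-degree chamfer at the mouth. x and y are square to its sides and turn with the rotor; z up. The key fits in four quarter turns, with about 9 degrees of play each way before it drives.
- selector (a joint): Turn of the rotor about the socket's vertical axis, rad, growing clockwise from above. Starts at 0 to 0.3; hard stop at 1.1, where the rotor's flat dark pointer (along -x of socket) meets the brass pin, which stands 12 mm high on the casting 60 mm from the axis. Friction 0.15 N m; it stays where it is left. Beyond the key's play the key turns it one to one.

How it is judged:
By the outcome, as a careful person would: the job done as asked, in the order asked, and still so for the second after the job is handed in, with the robot touching nothing.
It also fails if it takes over 51 s, if anything falls off the work surface, if the arm or the gripper's body presses on something with over 40 N, if the wrist force passes 120 N, or if a joint passes its speed limit or range.

## Working session

There is one attempt and no reset: what is moved stays moved. The work goes in short steps, Python scripts to look and compute and a shell command to move; the robot and the scene stay as the last step left them, time stands still between calls to the robot, and variables do not carry over. Pictures are saved under pics/ and viewed, at most 11 in all, crops included, and the job is handed in when it is done.

```bash
mkdir -p pics; ls
python3 - <<'E'
from bench import ctrl
import cv2
for n in("top","side"):
    cv2.imwrite(f"pics/{n}0.png",ctrl.camera(n)); p=ctrl.camera_params(n); print(n,p)
o=ctrl.get_obs(); print(o)
E
```

```text
bench.py
jog.py
pics
top {'fovy': 44.54718956407834, 'cx': 252.57352065968783, 'cy': 189.68872969790237, 'view': array([[ 8.26533137e-04, -9.99628135e-01,  2.72563576e-02,
         1.95877598e-02],
       [ 9.83724260e-01,  5.71028006e-03,  1.79593912e-01,
        -5.31559532e-01],
       [-1.79682769e-01,  2.66642999e-02,  9.83363167e-01,
        -9.39720175e-01],
       [ 0.00000000e+00,  0.00000000e+00,  0.00000000e+00,
         1.00000000e+00]])}
side {'fovy': 48.818522010937784, 'cx': 253.1771197729057, 'cy': 193.9809290979711, 'view': array([[ 0.87360778, -0.48634097, -0.01679027, -0.43934159],
       [ 0.36198731,  0.6263994 ,  0.69035424, -0.26965686],
       [-0.32523014, -0.6091767 ,  0.72327664, -0.90259321],
       [ 0.        ,  0.        ,  0.        ,  1.        ]])}
{'time_s': 0.1, 'q': array([ 1.09370562e+00,  1.81476814e-01,  1.60791251e+00, -6.77825575e-05,
        1.35382549e+00, -2.06271378e-01]), 'dq': array([-0.00056093, -0.00281912, -0.00129101,  0.00079812,  0.00080702,
       -0.00024786]), 'joint_efforts': array([-3.57756162e-04, -4.45884168e+01, -3.52231979e+01, -3.81766467e-04,
        4.32058034e-03, -4.65491087e-05]), 'eef_pos': array([0.1535726 , 0.5535814 , 0.23046642]), 'eef_rot': array([-2.40591294e-04,  1.34988937e-01,  9.90846773e-01, -7.75279777e-04]), 'wrist_force': array([-0.56505353, -0.39145479, -0.43860507]), 'torque': array([ 0.02934902, -0.00778432,  0.00194663]), 'grasp_force': 0.0, 'opening': 0.9991180774635742}
```

View pics/top0.png

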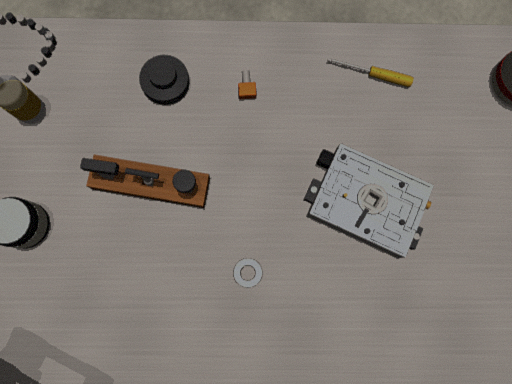

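View pics/side0.png

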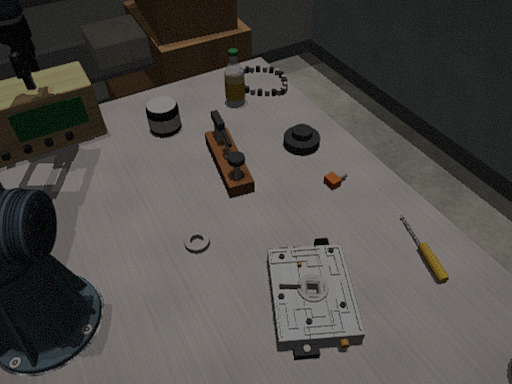

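Top picture: rack at about (149,181), with a thick dark bar near (100,166), a slim bar near (140,174) and a disc near (185,181). The valve rotor is near (373,199), its pointer near (361,218), and there is a brass dot near (344,196). I'll enlarge these areas.

Run:
```python
import cv2,numpy as np
t=cv2.imread("pics/top0.png");s=cv2.imread("pics/side0.png")
c=lambda im,x,y,w,h,k:cv2.resize(im[y:y+h,x:x+w],None,fx=k,fy=k,interpolation=cv2.INTER_CUBIC)
a=c(t,72,145,145,70,5.5); b=c(t,310,140,130,120,5); 
a=cv2.convertScaleAbs(a,alpha=1.8)
cv2.imwrite("pics/a.png",a);cv2.imwrite("pics/b.png",b)
d=cv2.convertScaleAbs(c(s,195,100,70,100,6),alpha=1.8);e=c(s,260,235,105,125,4.8)
m=np.zeros((600,930,3),np.uint8);cv2.imwrite("pics/d.png",d)
```

```text
(no output)
```

View pics/a.png

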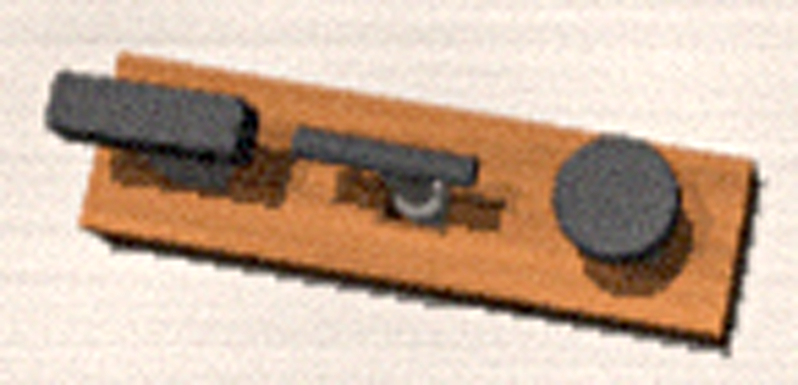

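View pics/b.png

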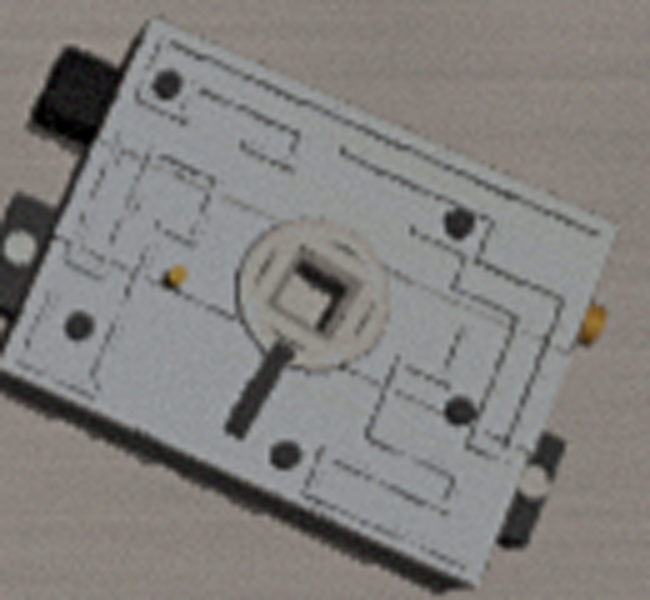

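View pics/d.png

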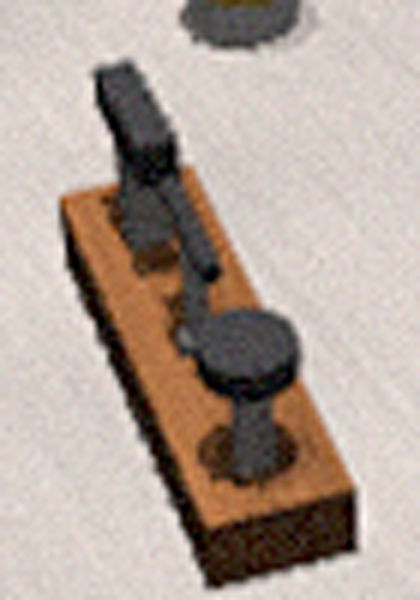

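Crop a: the thick bar's top face has corners near (60,70), (245,97), (240,148), (50,128). Its bulky square shank also shows in the side crop, so this left key is the target. Crop b: rotor centre (312,293), pointer tip (235,432), pin (176,275).

```bash
cat > h.py <<'E'
import numpy as np
from bench import ctrl
from scipy.optimize import least_squares
from scipy.spatial.transform import Rotation as R
def proj(n,P):
    p=ctrl.camera_params(n);P=np.atleast_2d(P);c=P@p["view"][:3,:3].T+p["view"][:3,3]
    f=192/np.tan(np.radians(p["fovy"]/2));return np.c_[p["cx"]+f*c[:,0]/-c[:,2],p["cy"]+f*c[:,1]/c[:,2]]
def ray(n,uv,z):
    p=ctrl.camera_params(n);f=192/np.tan(np.radians(p["fovy"]/2));V=p["view"];Rm=V[:3,:3]
    C=-Rm.T@V[:3,3];d=Rm.T@np.array([(uv[0]-p["cx"])/f,-(uv[1]-p["cy"])/f,-1]);return C+d*(z-C[2])/d[2]
def un(pts,k,ox,oy): return (np.array(pts,float)+.5)/k-.5+[ox,oy]
def rect(cx,cy,th,a,b,z):  # a along th, b across
    c,s=np.cos(th),np.sin(th)
    return np.array([[cx+c*u*a/2-s*v*b/2,cy+s*u*a/2+c*v*b/2,z] for u,v in((1,1),(-1,1),(-1,-1),(1,-1))])
def fit(n,pts,a,b,z,x0):
    r=least_squares(lambda p:(proj(n,rect(*p,a,b,z))-pts).ravel(),x0);return r.x,np.round(r.fun.reshape(-1,2),1).tolist()
E
python3 - <<'E'
from h import *
np.set_printoptions(precision=4,suppress=True)
A=lambda p:un(p,5.5,72,145);B=lambda p:un(p,5,310,140);D=lambda p:un(p,6,195,100)
# order: left-far (u=1: +y), etc. th direction ~ +y ; v=+1 -> -x side... 
rk=A([(82,228),(723,340),(755,160),(120,53)])
for p in rk: print(ray("top",p,.04))
th0=np.pi/2
# u along +y(left), v=+ is -x (lower in image)
print("rack",fit("top",rk,.25,.07,.04,[.55,.2,th0]))
print("bar",fit("top",A([(50,128),(240,148),(245,97),(60,70)]),.07,.022,.116,[.55,.2,th0]))
dk=D([(62,205),(205,525),(355,490),(190,168)])
print("rack side",fit("side",dk,.25,.07,.04,[.55,.2,th0]))
print("side top of bar", [ray("side",q,.116) for q in D([(97,75),(130,65),(140,150),(172,140)])])
c=B([(312,293)])[0];print("rotor",ray("top",c,.05))
t=ray("top",B([(235,432)])[0],.052);pin=ray("top",B([(177,272)])[0],.058);c=ray("top",c,.05)
print(t-c,pin-c,np.linalg.norm(pin-c),np.degrees([np.arctan2(*(t-c)[1::-1]),np.arctan2(*(pin-c)[1::-1])]))
v=B([(5,370),(475,585),(617,232),(155,20)])
for a,b in((.22,.17),):print("valve",fit("top",v,a,b,.046,[.5,-.2,th0]))
print(ray("top",B([(312,293)])[0],.05), R.from_quat(ctrl.get_obs()["eef_rot"],scalar_first=True).as_matrix())
E
```

```text
[0.5387 0.371  0.04  ]
[0.4966 0.1253 0.04  ]
[0.5671 0.1144 0.04  ]
[0.6079 0.3609 0.04  ]
rack (array([0.5525, 0.2429, 1.405 ]), [[-0.4, 0.0], [-0.0, -0.4], [0.2, 0.3], [0.2, 0.1]])
bar (array([0.5671, 0.3251, 1.4524]), [[-0.8, 0.1], [0.2, 0.8], [1.2, -0.8], [-0.6, -0.2]])
rack side (array([0.5545, 0.2406, 1.4031]), [[-0.6, -1.3], [0.1, 0.9], [0.2, 0.2], [0.3, -0.2]])
side top of bar [array([0.5624, 0.3538, 0.116 ]), array([0.5796, 0.3531, 0.116 ]), array([0.5545, 0.2901, 0.116 ]), array([0.5707, 0.2894, 0.116 ])]
rotor [ 0.5143 -0.2307  0.05  ]
[-0.0591  0.0355  0.002 ] [0.0073 0.0588 0.008 ] 0.0598068548630559 [149.0097  82.9417]
valve (array([ 0.5127, -0.2321,  1.1382]), [[-1.9, -0.1], [1.0, 1.5], [1.4, -0.8], [-0.5, -0.8]])
[ 0.5143 -0.2307  0.05  ] [[-0.9636  0.2675 -0.0007]
 [ 0.2675  0.9636 -0.0015]
 [ 0.0003 -0.0016 -1.    ]]
```

Rack fits from the two views agree within 2.5 mm. The predicted well at (0.5676,0.3256) matches the bar fit. The rotor centre agrees with the valve fit, and the pin lies 59.8 mm from the axis (60 expected). Moving above the key.

```bash
echo '[[-0.46, -0.11, 0, 0, 0, 1.45, 1], [-0.46, -0.11, 0, 0, 0, 1.45, 1], [-0.46, -0.11, 0, 0, 0, 1.45, 1], [-0.46, -0.11, 0, 0, 0, 1.45, 1], [-0.46, -0.11, 0, 0, 0, 1.45, 1], [-0.46, -0.11, 0, 0, 0, 1.45, 1], [-0.46, -0.11, 0, 0, 0, 1.45, 1], [-0.46, -0.11, 0, 0, 0, 1.45, 1], [-0.46, -0.11, 0, 0, 0, 1.45, 1], [-0.46, -0.11, 0, 0, 0, 1.45, 1]]' | python3 jog.py
cat >> h.py <<'E'
def go(x,y,z,yaw,approx=True):  # delta in tool axes to target; yaw of tool y axis (deg)
    o=ctrl.get_obs();M=R.from_quat(o["eef_rot"],scalar_first=True).as_matrix()
    d=M.T@(np.array([x,y,z])-o["eef_pos"]);yy=np.degrees(np.arctan2(M[1,1],M[0,1]))
    T=np.c_[[np.sin(np.radians(yaw)),-np.cos(np.radians(yaw)),0],[np.cos(np.radians(yaw)),np.sin(np.radians(yaw)),0],[0,0,-1]]
    print("t",round(o["time_s"],2),"pos",o["eef_pos"].round(4),"yaw",yy.round(2),"| d",d.round(4),"rot",R.from_matrix(M.T@T).as_rotvec().round(4),"F",o["wrist_force"].round(1),"T",o["torque"].round(2),"op",round(o["opening"],3),"g",round(o["grasp_force"],1))
E
python3 -c "
from h import *
go(.5675,.3255,.084,-8.2)"
```

```text
time_s: 1.35
eef_pos: [0.5668, 0.3252, 0.2306]
eef_rot: [-0.0, 0.758, 0.653, -0.001]
wrist_force: [-0.3, 1.0, -0.7]
opening: 1.001
grasp_force: 0.0Traceback (most recent call last):
  File "<string>", line 3, in <module>
    go(.5675,.3255,.084,-8.2)
    ~~^^^^^^^^^^^^^^^^^^^^^^^
  File "h.py", line 21, in go
    print("t",round(o["time_s"],2),"pos",o["eef_pos"].round(4),"yaw",yy.round(2),"| d",d.round(4),"rot",R.from_matrix(M.T@T).as_rotvec().round(4),"F",o["wrist_force"].round(1),"T",o["torque"].round(2),"op",round(o["opening"],3),"g",round(o["grasp_force"],1))
                                                                                                        ~~~~~~~~~~~~~^^^^^^^
  File "scipy/spatial/transform/_rotation.pyx", line 1143, in scipy.spatial.transform._rotation.Rotation.from_matrix
ValueError: Non-positive determinant (left-handed or null coordinate frame) in rotation matrix 0: [[-9.99984747e-01  5.50993583e-03  3.82903914e-04]
 [ 5.51053484e-03  9.99983567e-01  1.58133019e-03]
 [ 3.74184593e-04 -1.58341607e-03  9.99998676e-01]].
```

```bash
sed -i 's/\[\[np.sin(np.radians(yaw)),-np.cos/[[-np.sin(np.radians(yaw)),np.cos/' h.py
echo '[[0, 0, 0.06, 0, 0, 0, 1], [0, 0, 0.12, 0, 0, 0, 1], [0, 0, 0.146, 0, 0, 0, 1], [0, 0, 0.146, 0, 0, 0, 1], [0, 0, 0.146, 0, 0, 0, 0], [0, 0, 0.146, 0, 0, 0, 0], [0, 0, 0.146, 0, 0, 0, 0], [0, 0, 0.146, 0, 0, 0, 0], [0, 0, 0.146, 0, 0, 0, 0], [0, 0, 0.146, 0, 0, 0, 0]]' | python3 jog.py
python3 -c "
from h import *
go(.5675,.3255,.2,-8.2)"
```

```text
time_s: 2.6
eef_pos: [0.5681, 0.3253, 0.0866]
eef_rot: [0.0, 0.758, 0.652, 0.001]
wrist_force: [-2.1, -0.7, 5.4]
opening: 0.244
grasp_force: 59.0
t 2.6 pos [0.5681 0.3253 0.0866] yaw -8.59 | d [ 0.0002 -0.0005 -0.1134] rot [ 0.0011 -0.0009 -0.0069] F [-2.1 -0.7  5.4] T [-0.05  0.45 -0.04] op 0.244 g 59.0
```

```bash
echo '[[0, 0, -0.01, 0, 0, 0, 0], [0, 0, -0.03, 0, 0, 0, 0], [0, 0, -0.06, 0, 0, 0, 0], [0, 0, -0.1, 0, 0, 0, 0], [0, 0, -0.145, 0, 0, 0, 0], [0, 0, -0.145, 0, 0, 0, 0]]' | python3 jog.py
python3 - <<'E'
from h import *
import cv2
go(.5143,-.2315,.23,-31)
cv2.imwrite("pics/s1.png",cv2.convertScaleAbs(cv2.resize(ctrl.camera("side")[30:220,130:330],None,fx=3,fy=3,interpolation=2),alpha=1.8))
E
```

```text
time_s: 3.35
eef_pos: [0.5703, 0.326, 0.2367]
eef_rot: [0.002, 0.758, 0.652, 0.005]
wrist_force: [0.5, 0.1, -3.7]
opening: 0.248
grasp_force: 59.5
t 3.35 pos [0.5703 0.326  0.2367] yaw -8.59 | d [-0.5596  0.0279  0.0043] rot [ 0.008  -0.0065  0.3911] F [ 0.5  0.1 -3.7] T [-0.01 -0.    0.03] op 0.248 g 59.5
```

View pics/s1.png

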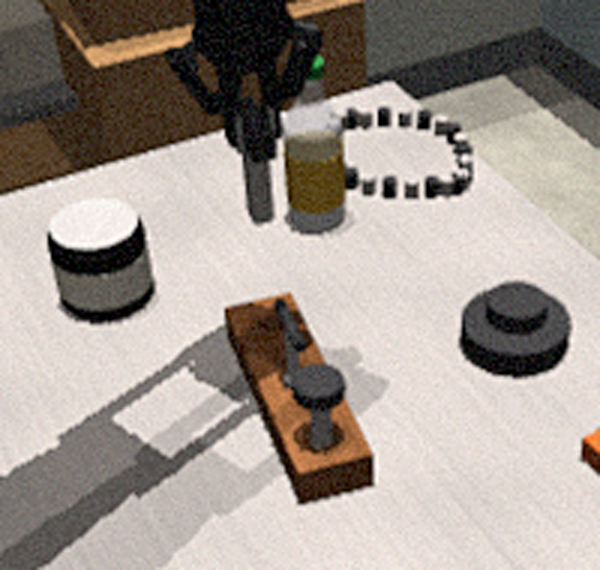

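The side view shows the key held upright by its bar, foot near (262,218) in the crop, with the other two keys still in the rack. Carrying it to the valve.

```bash
echo '[[-0.558, 0.028, 0, 0, 0, 0.391, 0], [-0.558, 0.028, 0, 0, 0, 0.391, 0], [-0.558, 0.028, 0, 0, 0, 0.391, 0], [-0.558, 0.028, 0, 0, 0, 0.391, 0], [-0.558, 0.028, 0, 0, 0, 0.391, 0], [-0.558, 0.028, 0, 0, 0, 0.391, 0], [-0.558, 0.028, 0, 0, 0, 0.391, 0], [-0.558, 0.028, 0, 0, 0, 0.391, 0], [-0.558, 0.028, 0, 0, 0, 0.391, 0], [-0.558, 0.028, 0, 0, 0, 0.391, 0]]' | python3 jog.py
echo '[[0, 0, 0, 0, 0, 0, 0], [0, 0, 0, 0, 0, 0, 0], [0, 0, 0.06, 0, 0, 0, 0], [0, 0, 0.085, 0, 0, 0, 0], [0, 0, 0.085, 0, 0, 0, 0], [0, 0, 0.085, 0, 0, 0, 0], [0, 0, 0.085, 0, 0, 0, 0], [0, 0, 0.085, 0, 0, 0, 0]]' | python3 jog.py
python3 - <<'E'
from h import *
import cv2
go(.5143,-.2315,.15,-31)
s=ctrl.camera("side");t=ctrl.camera("top");cv2.imwrite("pics/s_raw.png",s);cv2.imwrite("pics/t_raw.png",t)
c=lambda im,x,y,w,h,k:cv2.resize(im[y:y+h,x:x+w],None,fx=k,fy=k,interpolation=2)
cv2.imwrite("pics/s2.png",cv2.convertScaleAbs(c(s,250,200,120,100,6),alpha=1.5))
E
```

```text
time_s: 4.65
eef_pos: [0.51, -0.2346, 0.2282]
eef_rot: [-0.001, 0.872, 0.49, -0.001]
wrist_force: [0.0, 1.3, -3.5]
opening: 0.247
grasp_force: 59.7
time_s: 5.65
eef_pos: [0.5126, -0.2313, 0.1466]
eef_rot: [0.001, 0.87, 0.493, 0.0]
wrist_force: [0.7, -0.8, -4.2]
opening: 0.251
grasp_force: 59.8
t 5.65 pos [ 0.5126 -0.2313  0.1466] yaw -30.99 | d [ 0.0007  0.0016 -0.0033] rot [0.0024 0.0002 0.0002] F [ 0.7 -0.8 -4.2] T [-0.   -0.03 -0.03] op 0.251 g 59.8
```

View pics/s2.png

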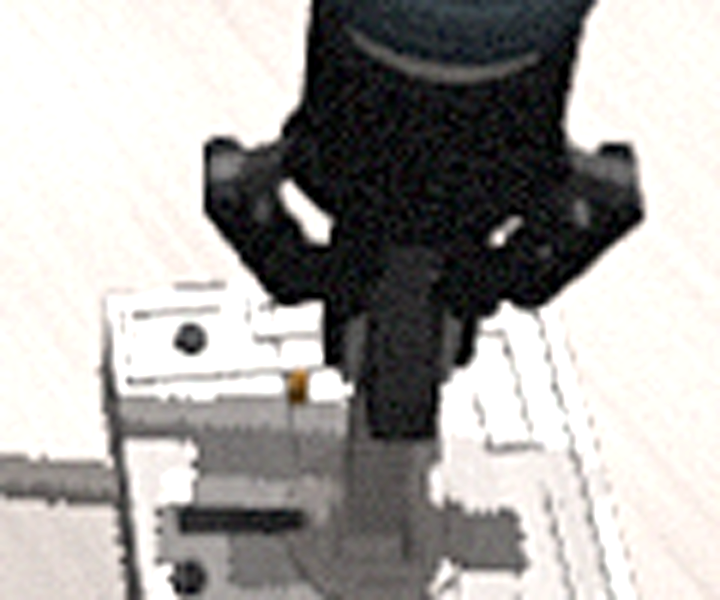

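Side crop: key held over the rotor, but the foot is cut off below the crop. I'll put the original and current side views next to each other, with the estimated socket and the predicted foot overlaid.

Run:
```python
from h import *
import cv2
k=8;x0,y0=286,256;w,h=50,66
o=[]
P=dict()
C=np.array([.5143,-.2312])
mouth=rect(*C,np.radians(59),.031,.031,.05);foot=rect(.5126,-.2313,np.radians(59),.015,.015,.070);step=rect(.5126,-.2313,np.radians(59),.02,.02,.075);rot=np.array([[C[0]+.033*np.cos(a),C[1]+.033*np.sin(a),.05] for a in np.linspace(0,6.28,40)])
print(proj("side",foot),proj("side",mouth))
for f,L in(("side0",[(mouth,(0,0,255)),(rot,(255,0,0))]),("s_raw",[(foot,(0,0,255)),(step,(0,255,0))])):
    im=cv2.imread(f"pics/{f}.png")[y0:y0+h,x0:x0+w]
    im=cv2.convertScaleAbs(cv2.resize(im,None,fx=k,fy=k,interpolation=2),alpha=1.6 if f=="s_raw" else 1.2)
    for p,c in L: cv2.polylines(im,[np.int32((proj("side",p)-[x0,y0]+.5)*k-.5)],True,c,1)
    o.append(im)
cv2.imwrite("pics/cmp.png",np.hstack(o))
```

```text
[[307.08583673 277.88026469]
 [307.48435102 284.13389822]
 [314.78692329 284.27785479]
 [314.30258584 278.01881748]] [[303.053039   279.33259726]
 [303.7697749  292.14785154]
 [318.69829324 292.45208437]
 [317.62724297 279.61424087]]
```

View pics/cmp.png

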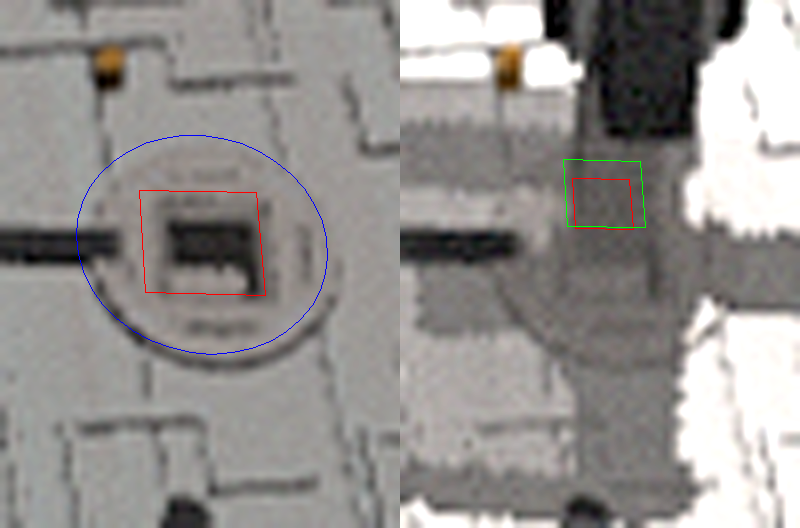

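Left half: the true rotor sits about (+1.1,+1.1) px from the top-camera estimate, so the side calibration is offset by about 2 mm. Right half: the foot has too little contrast to read. I'll average several frames and stretch the contrast.

Run:
```python
from h import *
import cv2
k=10;x0,y0=290,238;w,h=40,58
go(.5143,-.2315,.15,-31)
im=np.mean([ctrl.camera("side").astype(float) for _ in range(16)],0);np.save("avg.npy",im)
c=cv2.imread("pics/side0.png").astype(float)
def prep(a,lo,hi): return cv2.resize(np.clip((a[y0:y0+h,x0:x0+w]-lo)/(hi-lo)*255,0,255).astype(np.uint8),None,fx=k,fy=k,interpolation=2)
A=prep(im,5,120);B=prep(c,20,200)
o=ctrl.get_obs();x,y,z=o["eef_pos"];th=np.radians(59)
for r in(rect(x,y,th,.07,.022,z+.0034),rect(x,y,th,.02,.02,z-.0716)):
    for p in (proj("side",r)-[x0,y0]+.5)*k-.5: cv2.circle(A,tuple(np.int32(p)),3,(0,0,255),1)
cv2.imwrite("pics/cmp2.png",np.hstack([B,A]))
```

```text
t 5.75 pos [ 0.5123 -0.2311  0.1461] yaw -31.0 | d [ 0.0007  0.0019 -0.0039] rot [0.0013 0.0001 0.    ] F [-0.2 -0.5 -4.4] T [-0.01 -0.03 -0.03] op 0.245 g 59.8
```

View pics/cmp2.png

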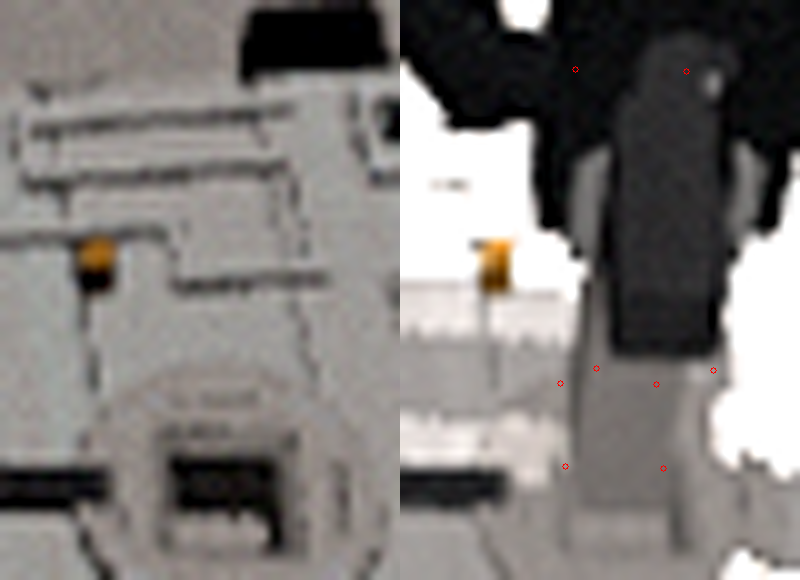

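Bar near-end bottom edge is at crop (612,350)-(718,355) and was predicted near y=369. The foot edge is ambiguous, so I'll check pixel profiles.

Run:
```python
import numpy as np
g=np.load("avg.npy").mean(2)
print("cols",list(range(303,324)))
for r in range(264,300): print(r,g[r,303:324].round().astype(int))
```

```text
cols [303, 304, 305, 306, 307, 308, 309, 310, 311, 312, 313, 314, 315, 316, 317, 318, 319, 320, 321, 322, 323]
264 [195 194 193 179 146  92  32  18  14  24  25  23  27  25  26  26  26  29
  22  28  79]
265 [200 198 202 194 148  89  35  22  17  22  26  24  25  25  23  26  27  26
  21  40 129]
266 [157 157 158 155 120  40  39  30  12  24  26  25  26  28  24  29  28  28
  19  36 133]
267 [ 97  96  96 116 127  37  41  31  12  23  20  20  20  23  24  24  25  23
  15  37 133]
268 [104 104 105 109  96  39  44  33  11  20  18  19  19  20  21  21  19  18
   8  69 156]
269 [106 107 107 108  91  40  48  39  13  19  22  21  20  23  20  21  18  18
   6  99 186]
270 [108 109 110 107  83  40  52  43  12  18  20  19  19  20  20  18  20  17
   8  88 173]
271 [ 99 106  99 108  76  41  54  43  10  21  21  20  20  20  20  20  16  17
  14  59 143]
272 [ 81  90  83  92  60  44  55  47  17  15  17  18  14  18  18  12  15  13
  23  59 128]
273 [ 75  77  78  71  46  46  58  54  32  27  26  27  27  26  22  22  26  26
  46  65 111]
274 [ 79  79  79  69  46  47  59  56  54  53  50  51  49  48  45  54  67  65
  
[... 1410 characters left out ...]
 62 66 72 72 68]
292 [70 71 66 58 65 68 67 66 65 66 67 65 67 63 47 47 58 67 71 68 65]
293 [69 70 71 65 66 67 66 64 65 63 64 65 68 66 57 58 62 66 70 63 98]
294 [ 70  73  71  70  68  69  70  67  68  69  69  70  69  68  68  69  68  69
  66  82 145]
295 [ 70  71  70  71  68  69  71  70  71  71  71  70  70  71  69  70  71  69
  64 107 177]
296 [ 78  71  69  71  70  68  64  63  63  66  67  66  65  67  66  69  70  68
  61 107 169]
297 [ 68  72  71  73  72  69  65  64  66  65  63  63  65  66  67  69  69  66
  91 142 134]
298 [ 56  63  69  74  72  71  71  70  72  71  69  69  69  68  69  71  70  68
 103 137 106]
299 [ 88  62  61  64  70  74  73  72  73  73  72  73  70  70  74  75  72  63
  77 116 139]
```

The shank edge ends at row ~283.5 (predicted 284.3), so the key is upright. The top and side estimates of the TCP target differ by a few mm along the bar. I'll aim at the compromise (0.5143,-0.2338), well inside the chamfer's capture, and descend gently while watching force.

```bash
echo '[[-0.0013, 0.003, 0, 0, 0, 0, 0], [-0.0013, 0.003, 0.01, 0, 0, 0, 0], [-0.0013, 0.003, 0.015, 0, 0, 0, 0], [-0.0013, 0.003, 0.02, 0, 0, 0, 0], [-0.0013, 0.003, 0.024, 0, 0, 0, 0], [-0.0013, 0.003, 0.027, 0, 0, 0, 0], [-0.0013, 0.003, 0.027, 0, 0, 0, 0]]' | python3 jog.py
python3 -c "
from h import *
go(.5143,-.2338,.0986,-31)"
```

```text
time_s: 7.42
eef_pos: [0.5137, -0.2335, 0.1181]
eef_rot: [-0.0, 0.87, 0.492, -0.0]
wrist_force: [-0.1, 0.3, -3.5]
opening: 0.245
grasp_force: 60.0
t 7.42 pos [ 0.5137 -0.2335  0.1181] yaw -31.0 | d [0.     0.0007 0.0195] rot [-0.0004 -0.      0.    ] F [-0.1  0.3 -3.5] T [ 0.01 -0.03 -0.01] op 0.245 g 60.0
```

No contact yet with the foot about 8 mm below the mouth plane, so it is in the opening. Continuing down.

```bash
echo '[[0, 0, 0.003, 0, 0, 0, 0], [0, 0, 0.006, 0, 0, 0, 0], [0, 0, 0.009, 0, 0, 0, 0], [0, 0, 0.012, 0, 0, 0, 0], [0, 0, 0.012, 0, 0, 0, 0]]' | python3 jog.py
python3 -c "
from h import *
go(.5143,-.2338,.0986,-31)"
```

```text
time_s: 8.05
eef_pos: [0.5136, -0.2334, 0.1059]
eef_rot: [-0.0, 0.87, 0.492, -0.0]
wrist_force: [0.2, -0.3, -3.1]
opening: 0.243
grasp_force: 60.0
t 8.05 pos [ 0.5136 -0.2334  0.1059] yaw -31.0 | d [0.     0.0008 0.0073] rot [-0.0006 -0.      0.    ] F [ 0.2 -0.3 -3.1] T [-0.03  0.04 -0.03] op 0.243 g 60.0
```

```bash
echo '[[0, 0, 0.003, 0, 0, 0, 0], [0, 0, 0.005, 0, 0, 0, 0], [0, 0, 0.007, 0, 0, 0, 0], [0, 0, 0.008, 0, 0, 0, 0], [0, 0, 0.008, 0, 0, 0, 0]]' | python3 jog.py
python3 -c "
from h import *
go(.5143,-.2338,.0986,-31)"
```

```text
time_s: 8.68
eef_pos: [0.5139, -0.2336, 0.0987]
eef_rot: [0.0, 0.87, 0.492, 0.0]
wrist_force: [-1.6, 1.1, 1.6]
opening: 0.249
grasp_force: 60.8
t 8.68 pos [ 0.5139 -0.2336  0.0987] yaw -30.99 | d [0.     0.0005 0.0001] rot [0.0001 0.     0.0001] F [-1.6  1.1  1.6] T [ 0.23  0.39 -0.05] op 0.249 g 60.8
```

Bottom reached at the expected TCP height (0.0987), with light contact. Now turning clockwise.

```bash
echo '[[0, 0, 0, 0, 0, 0.1, 0], [0, 0, 0, 0, 0, 0.2, 0], [0, 0, 0, 0, 0, 0.3, 0], [0, 0, 0, 0, 0, 0.4, 0], [0, 0, 0, 0, 0, 0.5, 0], [0, 0, 0, 0, 0, 0.6, 0], [0, 0, 0, 0, 0, 0.7, 0], [0, 0, 0, 0, 0, 0.8, 0], [0, 0, 0, 0, 0, 0.8, 0]]' | python3 jog.py
python3 -c "
from h import *
go(.5143,-.2338,.0986,-31)"
echo '[[0, 0, 0, 0, 0, 0.1, 0], [0, 0, 0, 0, 0, 0.2, 0], [0, 0, 0, 0, 0, 0.25, 0], [0, 0, 0, 0, 0, 0.25, 0]]' | python3 jog.py
python3 -c "
from h import *
go(.5143,-.2338,.0986,-31)"
```

```text
time_s: 9.8
eef_pos: [0.5138, -0.2339, 0.0987]
eef_rot: [0.0, 0.993, 0.115, -0.0]
wrist_force: [-2.5, -0.1, 2.3]
opening: 0.247
grasp_force: 60.7
t 9.8 pos [ 0.5138 -0.2339  0.0987] yaw -76.78 | d [ 0.0005 -0.      0.0001] rot [ 6.00e-04  5.00e-04 -7.99e-01] F [-2.5 -0.1  2.3] T [-0.19  0.61 -0.02] op 0.247 g 60.7
time_s: 10.3
eef_pos: [0.5137, -0.2338, 0.0987]
eef_rot: [0.0, 1.0, -0.009, -0.0]
wrist_force: [-3.0, 1.5, 3.7]
opening: 0.251
grasp_force: 61.0
t 10.3 pos [ 0.5137 -0.2338  0.0987] yaw -91.02 | d [0.0006 0.     0.0001] rot [ 3.0000e-04  4.0000e-04 -1.0476e+00] F [-3.   1.5  3.7] T [0.02 0.78 0.08] op 0.251 g 61.0
```

```bash
for i in 1; do echo '[[0, 0, 0, 0, 0, 0.05, 0], [0, 0, 0, 0, 0, 0.1, 0], [0, 0, 0, 0, 0, 0.1, 0]]' | python3 jog.py; done
python3 -c "
from h import *
go(.5143,-.2338,.0986,-31)"
echo '[[0, 0, 0, 0, 0, 0.04, 0], [0, 0, 0, 0, 0, 0.08, 0], [0, 0, 0, 0, 0, 0.08, 0]]' | python3 jog.py
python3 - <<'E'
from h import *
import cv2
go(.5143,-.2338,.0986,-31)
cv2.imwrite("pics/t3.png",ctrl.camera("top"));s=ctrl.camera("side")
cv2.imwrite("pics/s3.png",cv2.convertScaleAbs(cv2.resize(s[240:310,265:345],None,fx=8,fy=8,interpolation=2),alpha=1.6))
E
```

```text
time_s: 10.68
eef_pos: [0.5137, -0.2337, 0.0987]
eef_rot: [0.0, 0.998, -0.059, -0.0]
wrist_force: [-3.4, 0.3, 5.2]
opening: 0.244
grasp_force: 61.2
t 10.68 pos [ 0.5137 -0.2337  0.0987] yaw -96.75 | d [0.0006 0.     0.    ] rot [ 1.0000e-04  3.0000e-04 -1.1476e+00] F [-3.4  0.3  5.2] T [0.08 0.96 0.03] op 0.244 g 61.2
time_s: 11.05
eef_pos: [0.5137, -0.2336, 0.0987]
eef_rot: [0.0, 0.995, -0.098, -0.0]
wrist_force: [-5.2, 1.1, 6.2]
opening: 0.249
grasp_force: 61.7
t 11.05 pos [ 0.5137 -0.2336  0.0987] yaw -101.23 | d [0.0006 0.0001 0.0001] rot [ 2.0000e-04  8.0000e-04 -1.2257e+00] F [-5.2  1.1  6.2] T [0.11 0.98 0.83] op 0.249 g 61.7
```

View pics/s3.png

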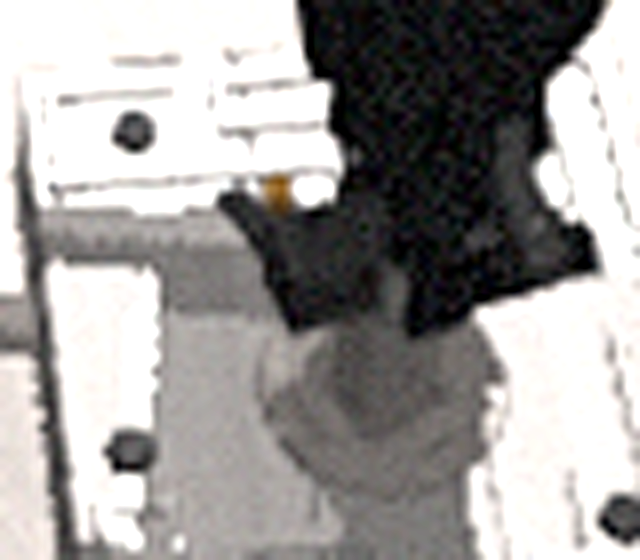

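The stop is reached: the torque jumped to 0.83 N m after 1.226 rad (play plus ~1.07), and the picture shows the dark pointer tip (235,200) against the brass pin (275,195). One small firm push, then release and retreat.

```bash
echo '[[0, 0, 0, 0, 0, 0.03, 0], [0, 0, 0, 0, 0, 0.03, 0]]' | python3 jog.py
python3 -c "
from h import *
go(.5143,-.2338,.0986,-31)"
echo '[[0, 0, 0, 0, 0, 0, 1], [0, 0, 0, 0, 0, 0, 1], [0, 0, 0, 0, 0, 0, 1], [0, 0, 0, 0, 0, 0, 1], [0, 0, 0, 0, 0, 0, 1], [0, 0, 0, 0, 0, 0, 1]]' | python3 jog.py
echo '[[0, 0, -0.02, 0, 0, 0, 1], [0, 0, -0.06, 0, 0, 0, 1], [0, 0, -0.12, 0, 0, 0, 1], [0, 0, -0.15, 0, 0, 0, 1], [-0.06, 0, -0.15, 0, 0, 0, 1], [-0.12, 0, -0.15, 0, 0, 0, 1], [-0.18, 0, -0.15, 0, 0, 0, 1], [-0.24, 0, -0.15, 0, 0, 0, 1], [-0.24, 0, -0.15, 0, 0, 0, 1], [-0.24, 0, -0.15, 0, 0, 0, 1]]' | python3 jog.py
python3 - <<'E'
from h import *
import cv2
go(.5143,-.2338,.0986,-31)
t=ctrl.camera("top");s=ctrl.camera("side")
c=lambda im,x,y,w,h,k:cv2.resize(im[y:y+h,x:x+w],None,fx=k,fy=k,interpolation=2)
cv2.imwrite("pics/fin.png",np.hstack([c(t,325,150,90,100,4.4),c(s,265,235,90,100,4.4)]))
E
```

```text
time_s: 11.4
eef_pos: [0.5137, -0.2336, 0.0987]
eef_rot: [0.0, 0.994, -0.112, -0.0]
wrist_force: [-4.1, 0.5, 6.2]
opening: 0.244
grasp_force: 62.9
t 11.4 pos [ 0.5137 -0.2336  0.0987] yaw -102.87 | d [0.0007 0.0001 0.0001] rot [ 5.0000e-04  1.1000e-03 -1.2544e+00] F [-4.1  0.5  6.2] T [0.13 1.02 1.34] op 0.244 g 62.9
time_s: 12.15
eef_pos: [0.5138, -0.2336, 0.0983]
eef_rot: [0.0, 0.993, -0.115, 0.0]
wrist_force: [0.5, 0.9, -0.1]
opening: 0.998
grasp_force: 0.0
time_s: 13.4
eef_pos: [0.2806, -0.1794, 0.249]
eef_rot: [0.001, 0.993, -0.115, 0.001]
wrist_force: [-0.8, -0.5, -0.2]
opening: 0.998
grasp_force: 0.0
t 13.4 pos [ 0.2806 -0.1794  0.249 ] yaw -103.24 | d [ 0.2396 -0.0008  0.1509] rot [ 2.6000e-03 -1.0000e-03 -1.2608e+00] F [-0.8 -0.5 -0.2] T [ 0.02 -0.02 -0.03] op 0.998 g 0.0
```

View pics/fin.png

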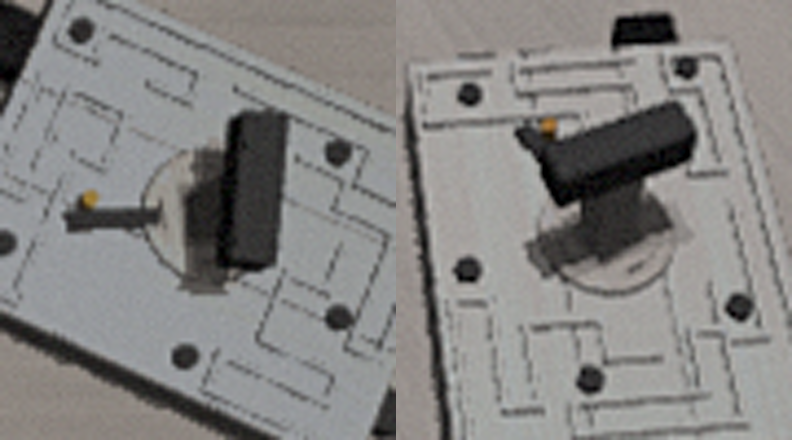

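Left (top view): the pointer (70-158,217) lies against the brass pin (90,198). The key stands upright in the rotor, its bar top centred near (258,187). A quick height check, then hand in.

Run:
```python
from h import *
print(ray("top",un([(258,187)],4.4,325,150)[0],.128), ray("side",un([(622-396,150)],4.4,265,235)[0],.128))
```

```text
[ 0.51352884 -0.23090152  0.128     ] [ 0.51238811 -0.24071416  0.128     ]
```

```bash
python3 -c "
from bench import ctrl
print(ctrl.hand_in())"
```

```text
the job is handed in; nothing more can be done
None
```

The square key is fully in the selector's socket and turned clockwise until the pointer rests on the brass stop pin; it stands there released, and the job was handed in at about 13.5 s of the 51 s allowed.

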